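# Hold the piston stop block in a brake caliper

### The arm

A 6-joint arm with a two-finger parallel gripper is mounted at the origin on the work surface. World frame = base frame: x ahead of the robot, y to its left, z up, the work surface at z = 0. Lengths are in m, angles in degrees, forces in N, time in s.
With the tool pointing down it reaches from about 0.3 to 0.75 m from the base axis. Payload 8.5 kg.
Tool frame: the origin (TCP) lies on the centre line of the jaws, within the pads' length; the fingertips stand 11 mm ahead of it and the grasp point (between the pads) lies 8 mm behind it; x points along the fingers, y is the direction in which the jaws open and shut, and the axes are right-handed (so a half turn about x gives the same grasp; the last joint's range is limited). The gripper opens to 88 mm and grips with 3 to 60 N. Pads are 18 mm wide; open, the fingers measure 123 mm over their backs; the gripper's body (75 mm by 187 mm) begins 45 mm behind the grasp point.
Start: joints at [53.268, 21.807, 74.336, -0, 83.858, -12.336], TCP at [0.227, 0.501, 0.25] pointing down, gripper open.
Joint ranges: [-178.18, 178.18], [-50.72, 133.34], [12.68, 142.11], [-81.47, 261.47], [9.98, 163.14], [-165.26, 165.26]. Speed limits (degrees/s): [136.94, 136.94, 180, 180, 180, 180].

### API

Orientations are given as a 3x3 rotation matrix whose columns are the frame's x, y, z axes.
In Python, from bench import ctrl gives the robot as it stands.
- The arm moves only by the tool play_rows, never from a script. Its argument "rows" is a list of rows, each an object of numbers: "hand": the opening, from 0 (shut) to 1 (fully open); "tx", "ty", "tz": the shift along the world's x, y, z each as a share of 25 cm, from -1 to 1; "yaw": the turn about the world's z as a share of 180 degrees, from -1 to 1. In form: [{"hand": .., "tx": .., "ty": .., "tz": .., "yaw": ..}, ...]. A call has 1 to 12 rows; each row is the pose to reach, as a shift and turn from the pose commanded when the call began, turning the shorter way round; what a row does not reach only later rows make up. A row lasts 1/8 s, in which the tool goes at most 62.5 mm and 10.7 degrees, less where a joint would pass 70% of its speed; a pose out of reach is approached as far as the arm can. A call with a number of a shift or a turn outside -1 to 1 is refused whole. A call with a gripper value outside its range is refused whole. The fingers move at their own pace and stop on an object; "newtons" is the grip in N (left out, the last holds). Time passes only in rows, so rows that repeat a pose let the fingers close. It gives the time, the measured TCP pose, the force and the opening at its end, in the units of the state.
- ctrl.observe(): the state, without advancing time (a new reading comes with each control period).
- ctrl.camera(name): name is "side" or "top" or "wrist"; returns the picture (480x640x3 uint8, red, green, blue); there is no depth.
- ctrl.camera_model(name): a dict with "vertical_fov" (degrees; the focal length in pixels is half the picture's height over the tangent of half this angle, whatever the lens; pixels are square), "cx", "cy" (the principal point, pixels), "R" (3x3) and "t" (3): a world point X has camera coordinates R X + t; the wrist camera has in their place "T_tool_cam" (4x4, takes a point from camera to tool coordinates, whose origin is the TCP and whose axes are the tool frame's). Camera axes: x right, y down, z forward; pixel columns grow to the right and rows downward; lengths in m; the calibration is good to about 2 mm. A picture is of the moment at which its call begins: read the wrist's pose just before it. camera_model takes no time and is no camera call.
- ctrl.hand_in(): hands the job in, once; it reports no verdict.
Trained networks look in the newest picture that a camera, given by its name, has taken for a name from the list of things; names that differ only in an ending like _2 or _b are one class to them, and where a whole thing is asked for, a point or a joint stands for the part that bears it (a point fixed in the world has none). Each returns a list of dicts, best first, with "score" (0 to 1); they miss things now and then, are a little off and sometimes report something else, mostly with a low value. They report only what shows in the picture. A call takes as long as a camera call. They do not tell look-alikes from the thing itself.
- ctrl.recognise(query, camera): "xyz" ([x, y, z] in m, in world coordinates, good to about 4 mm: the middle of the surface that is visible of it).
- ctrl.mark_of(query, camera): "xyz" ([x, y, z] in m, in world coordinates, good to about 4 mm: a listed point, or the origin of a listed thing).
The state is a dict: "time": time; "qpos": joint angles; "dq": joint speeds; "effort": joint torques, N m; "eef_pos": TCP position; "tool_rot": TCP orientation; "force": force on the tool from outside, world axes, zero at the start; "moment": the same for the moment, N m; "gripper_width": finger opening in m.
Only numpy, scipy, OpenCV 4.12 (cv2) and the standard library are available. Lean on these libraries where they do the work, as an engineer would, in place of code of your own. Each camera call takes 0.05 s, during which the arm holds its last target.

### The job

The brake caliper clamped in the bench vise has its pad window facing up, and I am about to blow its pistons out with air. Take the larger of the two white nylon blocks out of the wooden rack and pass it upright, foot first, down through the caliper's window until its foot sticks out about a centimetre below the caliper, clear of the vise. Finish while holding it there in the gripper, keeping it still and not letting go; leave the smaller block in the rack and the other things where they are.

Things in the scene. Friction and masses are not known exactly. Their poses are not given: they have to be found in the camera images.
- window (a point): Centre of the mouth of the caliper's pad window, level with the caliper's flat top, 192 mm above the bench. z is up, y runs along the window, x across it. The window is a straight slot right through the caliper from top to bottom: 14 mm across (x), 37 mm long (y), 42 mm deep, with 3 mm wide 45-degree lead-in chamfers round the mouth.
- caliper: Grey metal brake caliper, fixed, 54 mm (x) by 92 mm over its ears (y) by 42 mm high; origin at the centre of the window at the caliper's underside, axes as the window's. Small bolt heads beside the window's ends stand 6 mm above its top and a bleed nipple at one corner 10 mm. The flat tops of the vise jaws lie 30 mm below its underside.
- vise: Blue bench vise, fixed, turned up to 0.5 rad either way. Origin on the bench below the jaw gap; z up, y along the jaws, the screw and handle to +x. Jaws 100 mm wide (y), tops 120 mm above the bench. Body reaches 112 mm to -x and the handle bar 154 mm to +x, all below the jaw tops. The window's axis is at x = -20 mm, y = 0.
- block_center (a point): Centre (half-way up) of the larger white nylon block: 110 mm high, foot at z = -55 mm, 12 mm thick (x), the lower 70 mm 34 mm wide (y), the top 40 mm (ribbed grip) 26 mm wide. Same either way round. 35 to 70 g. Stands loose in either of the rack's pockets, 38 mm deep in it with 1.5 mm of play each side. Grip it across its thickness by the top 40 mm, so that the rest can pass the caliper.
- small_block_center (a point): Centre (half-way up) of the smaller white nylon block, 90 mm high, 10 mm thick (x), 22 mm wide (y), standing in the rack's other pocket, 74 mm from the larger one along y. Leave it there.
- rack: Fixed block of pale wood, 75 mm (x) by 150 mm (y) by 50 mm high, origin at the centre of its underside on the bench. Two pockets, 15 by 37 mm and 38 mm deep, at y = -37 and +37 mm, their long way along y.
- tub_center (a point): Centre of a grease tub with a lid, 80 mm across, 75 mm high, left of the work. Leave it.
- can_center (a point): Centre of an upright spray can, 60 mm across, 190 mm high, left of the vise. Leave it.
- wrench_grip (a point): Grip of a 160 mm spanner lying on the bench at the far right. Leave it.
Mind the look-alikes: they are no part of the job. What is shaped like the part that bears block_center but blue or turquoise is not meant.

How it is judged:
By the outcome, as a careful person would: the job done as asked, in the order asked, and still so for the second after the job is handed in, while the arm keeps its last pose, push and grip.
It also fails if it takes over 42 s, if anything falls off the work surface, if the arm or the gripper's body presses on something with over 40 N, if the wrist force passes 120 N, or if a joint passes its speed limit or range.

## Working session

There is one attempt and no reset: what is moved stays moved. The work goes in short steps, Python scripts to look and compute and a tool call to move; the robot and the scene stay as the last step left them, time stands still between calls to the robot, and variables do not carry over. Pictures are saved under pics/ and viewed, and the job is handed in when it is done.

Besides the shell and the picture viewer there is one more tool, called after "Call:" as name(argument=value, ...) on one line, values as JSON. play_rows: Moves the arm, as the interface text tells. Shift numbers are shares of 25 cm and turn numbers shares of 180 degrees, none past 1 either way. Its arguments: {"type":"object","properties":{"rows":{"type":"array","items":{"type":"object","properties":{"hand":{"type":"number"},"tx":{"type":"number","minimum":-1,"maximum":1},"ty":{"type":"number","minimum":-1,"maximum":1},"tz":{"type":"number","minimum":-1,"maximum":1},"yaw":{"type":"number","minimum":-1,"maximum":1}}}},"newtons":{"type":"number"}},"required":["rows"]}

```bash
mkdir -p pics; ls; python3 - <<'E'
from bench import ctrl
import cv2, numpy as np
for n in ["side","top","wrist"]:
    im=ctrl.camera(n); cv2.imwrite(f"pics/{n}0.png",im[:,:,::-1])
    m=ctrl.camera_model(n); print(n,{k:np.round(v,3).tolist() for k,v in m.items() if not isinstance(v,str)})
s=ctrl.observe();print(s)
for n in ["top","side"]:
  for q in ["block_center","small_block_center","window","rack","vise","caliper","can_center"]:
    r=ctrl.mark_of(q,n); print(n,q,[(np.round(d["xyz"],4).tolist(),round(d["score"],2)) for d in r])
E
```

```text
pics
side {'vertical_fov': 42.801, 'cx': 311.842, 'cy': 238.129, 'R': [[0.99, -0.142, 0.016], [-0.092, -0.719, -0.688], [0.11, 0.68, -0.725]], 't': [-0.552, 0.168, 1.486]}
top {'vertical_fov': 55.067, 'cx': 319.525, 'cy': 243.827, 'R': [[-0.043, -0.999, -0.002], [-0.973, 0.042, -0.229], [0.229, -0.008, -0.973]], 't': [0.027, 0.599, 1.263]}
wrist {'vertical_fov': 65.903, 'cx': 319.297, 'cy': 240.495, 'T_tool_cam': [[-0.001, -0.275, 0.961, -0.134], [1.0, -0.001, 0.001, -0.0], [0.001, 0.961, 0.275, -0.071], [0.0, 0.0, 0.0, 1.0]]}
{'time': 0.15, 'qpos': array([ 5.32669004e+01,  2.18325251e+01,  7.43727280e+01,  2.11228586e-04,
        8.38597011e+01, -1.23347830e+01]), 'dq': array([-0.09740145, -0.03829542, -0.14301352, -0.02203955,  0.00401859,
        0.00808095]), 'effort': array([ 2.85091774e-03, -4.38078046e+01, -2.24614674e+01,  7.13424641e-02,
        3.43070319e-02, -1.09809207e-04]), 'eef_pos': array([0.22705549, 0.50071211, 0.2492879 ]), 'tool_rot': array([[-6.80969508e-04,  4.13077657e-01,  9.10695550e-01],
       [-9.06361405e-04,  9.10695132e-01, -4.13078145e-01],
       [-9
[... 577 characters left out ...]
]
top vise [([0.6196, 0.117, 0.0004], 0.59)]
top caliper [([0.6036, 0.1214, 0.1465], 0.74)]
top can_center [([0.6368, 0.4486, 0.0965], 0.85)]
side block_center [([0.6316, -0.4222, 0.051], 0.96), ([0.4494, -0.4121, 0.0524], 0.87), ([0.419, -0.3309, 0.0514], 0.63), ([0.5354, -0.4229, 0.0547], 0.62), ([0.5244, -0.3199, 0.0664], 0.59)]
side small_block_center [([0.5568, -0.2508, 0.0566], 0.57)]
side window [([0.6005, 0.1249, 0.1907], 0.78)]
side rack [([0.5607, -0.2531, 0.0549], 0.74), ([0.5397, -0.2863, 0.0006], 0.69)]
side vise [([0.6133, 0.111, -0.0009], 0.86)]
side caliper [([0.5996, 0.1251, 0.1528], 0.58), ([0.7683, -0.2798, -0.0015], 0.46)]
side can_center [([0.6347, 0.452, 0.0971], 0.56)]
```

View pics/side0.png

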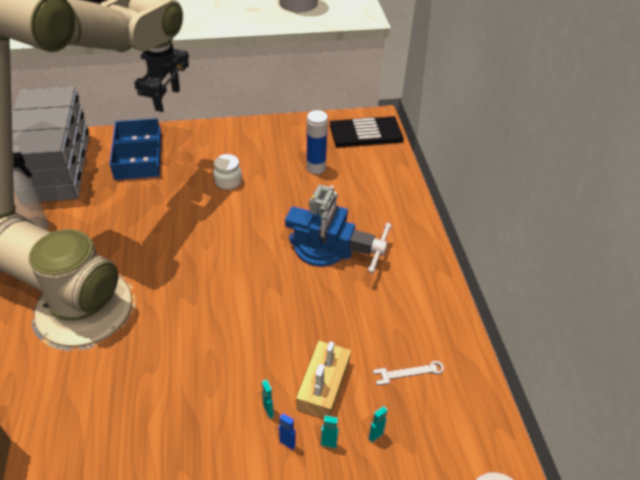

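View pics/top0.png

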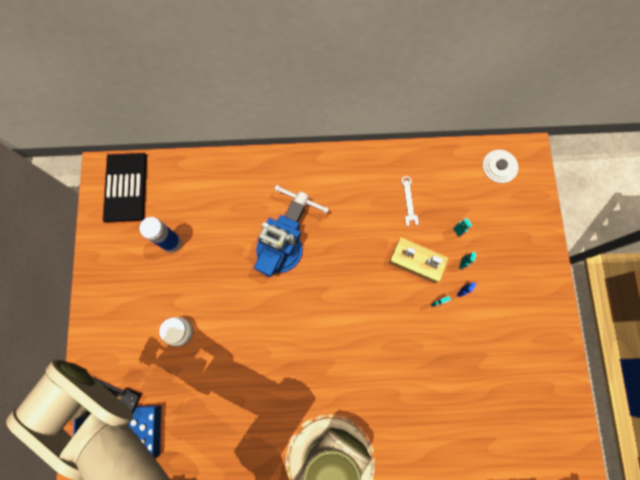

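View pics/wrist0.png

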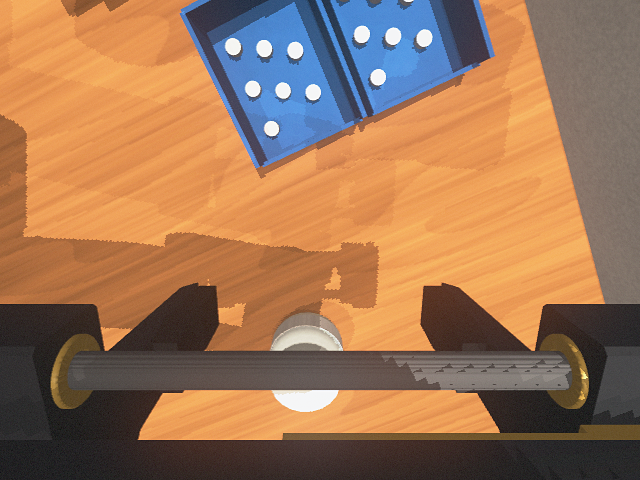

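```bash
python3 - <<'E'
import cv2, numpy as np
t=cv2.imread("pics/top0.png");s=cv2.imread("pics/side0.png")
f=lambda im,x,y,w,h,k:cv2.resize(im[y:y+h,x:x+w],None,fx=k,fy=k,interpolation=cv2.INTER_CUBIC)
a=f(t,380,220,100,75,4);b=f(s,260,330,100,75,4);c=f(t,240,180,100,75,4);d=f(s,280,175,100,75,4)
cv2.imwrite("pics/crop0.png",np.vstack([np.hstack([a,b]),np.hstack([c,d])]))
E
```

```text
(no output)
```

View pics/crop0.png

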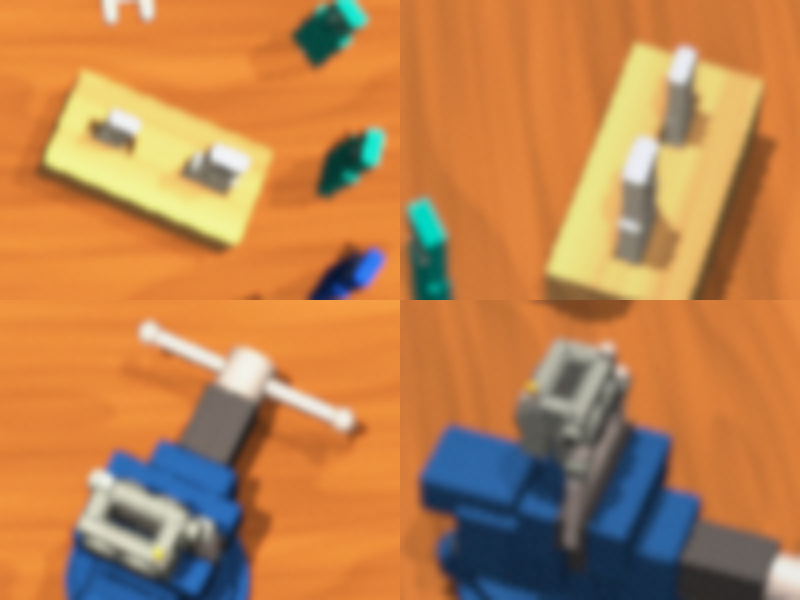

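```bash
cat > h.py <<'E'
import numpy as np
from bench import ctrl
def ray(n,u,v,st=None):
    m=ctrl.camera_model(n); f=240/np.tan(np.radians(m["vertical_fov"]/2))
    d=np.array([(u-m["cx"])/f,(v-m["cy"])/f,1.])
    if n=="wrist":
        T=np.array(m["T_tool_cam"]);R=np.array(st["tool_rot"]);p=np.array(st["eef_pos"])
        return R@T[:3,3]+p, R@(T[:3,:3]@d)
    R=np.array(m["R"]);t=np.array(m["t"]); return -R.T@t, R.T@d
def at(n,u,v,z,st=None):
    o,d=ray(n,u,v,st); return o+d*(z-o[2])/d[2]
def proj(n,X,st=None):
    m=ctrl.camera_model(n); f=240/np.tan(np.radians(m["vertical_fov"]/2))
    X=np.asarray(X,float)
    if n=="wrist":
        T=np.array(m["T_tool_cam"]);R=np.array(st["tool_rot"]);p=np.array(st["eef_pos"])
        c=T[:3,:3].T@(R.T@(X-p)-T[:3,3])
    else: c=np.array(m["R"])@X+np.array(m["t"])
    return np.array([m["cx"]+f*c[0]/c[2],m["cy"]+f*c[1]/c[2]])
E
python3 - <<'E'
from h import *
P=[at("top",u,v,.05) for u,v in [(400.5,237.5),(448,257.5),(438.75,280.75),(391.25,260.5)]]
print(np.round(P,4),np.mean(P,0))
for a,b in [(0,1),(3,2)]:
    d=P[a]-P[b];print("rack yaw",np.degrees(np.arctan2(-d[0],d[1])),np.linalg.norm(d))
a,b=at("top",277,188,.07),at("top",326.25,210,.07);d=a-b;print("handle",np.degrees(np.arctan2(-d[0],d[1])),np.linalg.norm(d))
# caliper top edges from crop
a,b=at("top",240+130/4,180+(513-300)/4-0,.192),at("top",240+172/4,180+(528-300)/4,.192);print(a,b)
E
```

```text
[[ 0.613  -0.238   0.05  ]
 [ 0.547  -0.3713  0.05  ]
 [ 0.4801 -0.3374  0.05  ]
 [ 0.5454 -0.2053  0.05  ]] [ 0.54638534 -0.28798096  0.05      ]
rack yaw -26.332515502958145 0.1487368499559286
rack yaw -26.298338746896604 0.1472754580701379
handle -27.56677249414285 0.1617389466686999
[0.60492898 0.12493043 0.192     ] [0.5935334  0.09753038 0.192     ]
```

Call:
play_rows(rows=[{"hand": 0.45,"tx": 1,"ty": -1,"tz": 0.4,"yaw": -0.5},{"hand": 0.45,"tx": 1,"ty": -1,"tz": 0.4,"yaw": -0.5},{"hand": 0.45,"tx": 1,"ty": -1,"tz": 0.4,"yaw": -0.5},{"hand": 0.45,"tx": 1,"ty": -1,"tz": 0.4,"yaw": -0.5},{"hand": 0.45,"tx": 1,"ty": -1,"tz": 0.4,"yaw": -0.5},{"hand": 0.45,"tx": 1,"ty": -1,"tz": 0.4,"yaw": -0.5},{"hand": 0.45,"tx": 1,"ty": -1,"tz": 0.4,"yaw": -0.5},{"hand": 0.45,"tx": 1,"ty": -1,"tz": 0.4,"yaw": -0.5}], newtons=25)

```text
time: 1.85
eef_pos: [0.4777, 0.2502, 0.3497]
tool_rot: [[-0.0, 0.935, -0.355], [0.0, -0.355, -0.935], [-1.0, -0.0, -0.0]]
force: [0.3, -0.0, 0.1]
gripper_width: 0.0397
```

Call:
play_rows(rows=[{"tx": 0.49,"ty": -0.53,"tz": 0.0,"yaw": -0.01},{"tx": 0.49,"ty": -0.53,"tz": 0.0,"yaw": -0.01},{"tx": 0.49,"ty": -0.53,"tz": 0.0,"yaw": -0.01},{"tx": 0.49,"ty": -0.53,"tz": 0.0,"yaw": -0.01},{"tx": 0.49,"ty": -0.53,"tz": 0.0,"yaw": -0.01}])

```text
invalid input
```

```bash
python3 - <<'E'
from h import *
import cv2
s=ctrl.observe(); im=ctrl.camera("wrist"); cv2.imwrite("pics/w1.png",im[:,:,::-1])
import pickle; pickle.dump(s,open("w1.pkl","wb"))
print(s["time"],s["eef_pos"],s["gripper_width"],s["tool_rot"][:,1])
for q in ["window","caliper"]:
    print(q,ctrl.mark_of(q,"wrist"))
E
```

```text
1.85 [0.47767949 0.25020914 0.34972175] 0.03967426784391292 [ 9.34952862e-01 -3.54771961e-01 -2.90135743e-05]
window [{'xyz': [0.6007, 0.1226, 0.1898], 'score': 0.56}]
caliper [{'xyz': [0.6035, 0.1255, 0.1485], 'score': 0.78}, {'xyz': [0.6042, 0.1216, 0.1892], 'score': 0.69}]
```

View pics/w1.png

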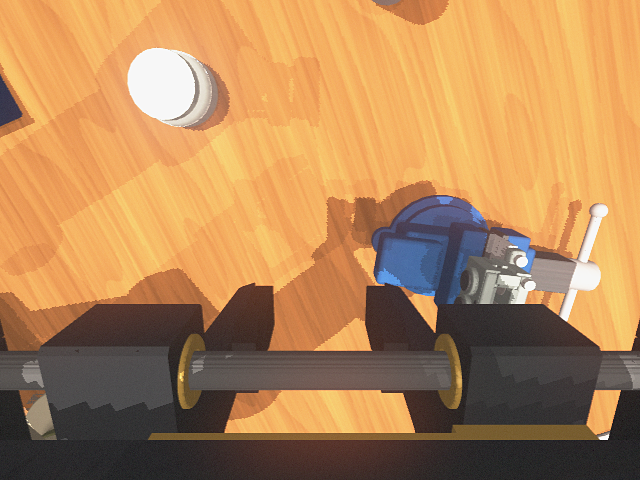

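Call:
play_rows(rows=[{"hand": 0.45,"tx": 0.49,"ty": -0.51,"tz": 0.0,"yaw": -0.03},{"hand": 0.45,"tx": 0.49,"ty": -0.51,"tz": 0.0,"yaw": -0.03},{"hand": 0.45,"tx": 0.49,"ty": -0.51,"tz": 0.0,"yaw": -0.03},{"hand": 0.45,"tx": 0.49,"ty": -0.51,"tz": 0.0,"yaw": -0.03}])

```text
time: 2.5
eef_pos: [0.6014, 0.1209, 0.3482]
tool_rot: [[-0.002, 0.901, -0.434], [-0.0, -0.434, -0.901], [-1.0, -0.002, 0.001]]
force: [-0.6, 0.5, -0.0]
gripper_width: 0.0399
```

```bash
python3 - <<'E'
from h import *
import cv2
s=ctrl.observe(); im=ctrl.camera("wrist"); cv2.imwrite("pics/w2.png",im[:,:,::-1])
import pickle; pickle.dump(s,open("w2.pkl","wb"))
print(s["time"],s["eef_pos"],s["gripper_width"],s["tool_rot"][:,1],s["dq"])
for q in ["window"]:
    print(q,ctrl.mark_of(q,"wrist"))
cv2.imwrite("pics/w2c.png",cv2.resize(im[170:320,220:420,::-1],None,fx=4,fy=4,interpolation=cv2.INTER_CUBIC))
E
```

```text
2.5 [0.60139317 0.12090521 0.34824999] 0.03989324920559611 [ 0.90095184 -0.4339165  -0.00150328] [ 3.51559934 -2.60075867  2.27844983  0.79599148 -0.01636191  2.18920078]
window [{'xyz': [0.6029, 0.1219, 0.1892], 'score': 0.93}]
```

View pics/w2c.png

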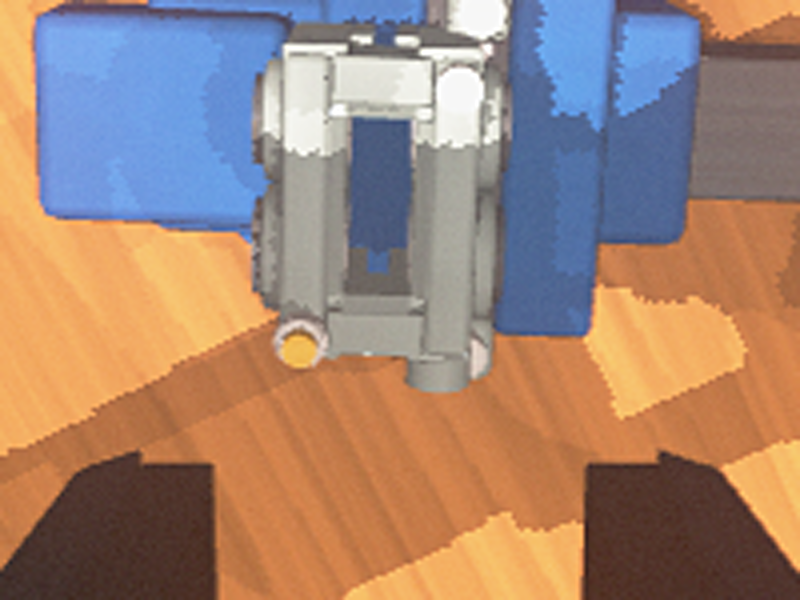

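View pics/w2.png

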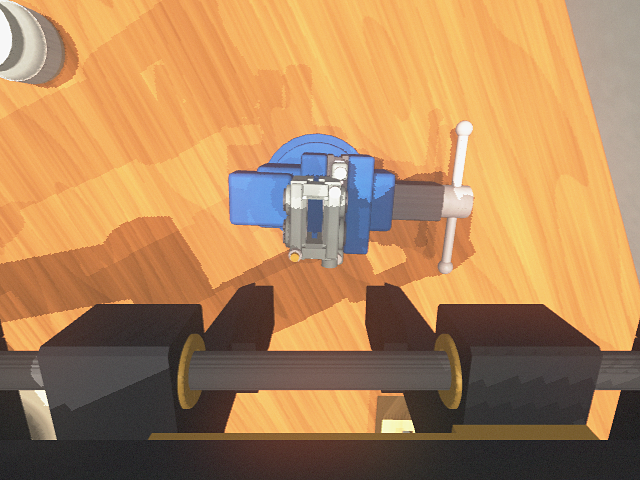

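```bash
python3 - <<'E'
import cv2
im=cv2.imread("pics/w2.png")
cv2.imwrite("pics/w2d.png",cv2.resize(im[178:268,280:352],None,fx=8,fy=6.6,interpolation=cv2.INTER_LINEAR))
E
```

```text
(no output)
```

View pics/w2d.png

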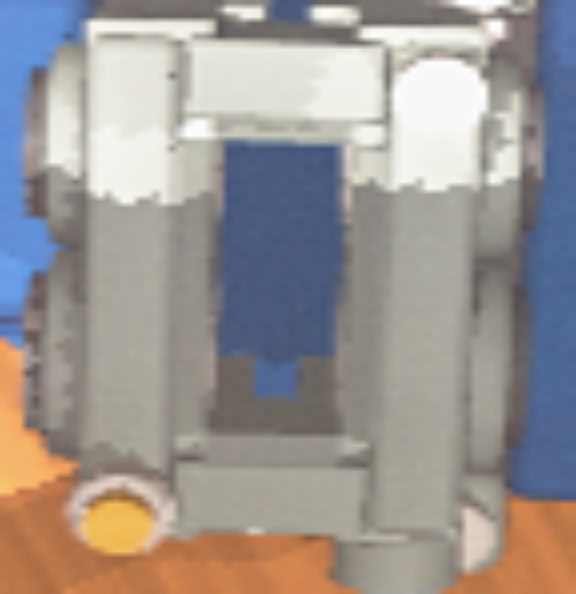

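```bash
cat > fit.py <<'E'
from h import *
import pickle
from scipy.optimize import least_squares
s=pickle.load(open("w2.pkl","rb"))
uv=lambda X,Y:(280+(X+.5)/8-.5,178+(Y+.5)/6.6-.5)
edges={'L':[(185,150),(180,280),(173,430)],'R':[(388,150),(380,280),(370,430)],'T':[(200,118),(370,120)],'B':[(190,462),(350,464)]}
def loc(p,P):
    c,sn=np.cos(p[2]),np.sin(p[2]); d=P[:2]-p[:2]; return c*d[0]+sn*d[1], -sn*d[0]+c*d[1]
def res(p):
    r=[]
    for k,l in edges.items():
        for X,Y in l:
            a,b=loc(p,at("wrist",*uv(X,Y),.192,s))
            r.append({'L':a+.010,'R':a-.010,'T':b-.0215,'B':b+.0215}[k])
    return np.array(r)
o=least_squares(res,[.6,.12,-.45]);print(o.x,np.degrees(o.x[2]));print(np.round(res(o.x)*1000,2))
E
python3 fit.py
```

```text
[ 0.59880228  0.12552015 -0.49076753] -28.11890811397217
[ 0.07  0.02 -0.15  0.09  0.05 -0.08 -0.25  0.19 -0.18  0.24]
```

Call:
play_rows(rows=[{"hand": 0.45,"tx": -0.2,"ty": -1,"tz": -0.1,"yaw": -0.003},{"hand": 0.45,"tx": -0.2,"ty": -1,"tz": -0.1,"yaw": -0.003},{"hand": 0.45,"tx": -0.2,"ty": -1,"tz": -0.1,"yaw": -0.003},{"hand": 0.45,"tx": -0.2,"ty": -1,"tz": -0.1,"yaw": -0.003}])

```text
time: 3.1
eef_pos: [0.5499, -0.1205, 0.3259]
tool_rot: [[0.001, 0.899, -0.439], [-0.0, -0.439, -0.899], [-1.0, 0.001, -0.0]]
force: [0.6, 0.3, 0.5]
gripper_width: 0.0397
```

Call:
play_rows(rows=[{"hand": 0.45,"tx": -0.1,"ty": -0.76,"tz": -0.3,"yaw": 0},{"hand": 0.45,"tx": -0.1,"ty": -0.76,"tz": -0.3,"yaw": 0},{"hand": 0.45,"tx": -0.1,"ty": -0.76,"tz": -0.3,"yaw": 0},{"hand": 0.45,"tx": -0.1,"ty": -0.76,"tz": -0.3,"yaw": 0},{"hand": 0.45,"tx": -0.1,"ty": -0.76,"tz": -0.3,"yaw": 0}])

```text
time: 3.72
eef_pos: [0.526, -0.3098, 0.2505]
tool_rot: [[0.0, 0.897, -0.442], [0.0, -0.442, -0.897], [-1.0, -0.0, -0.0]]
force: [0.0, -0.1, 0.1]
gripper_width: 0.0396
```

```bash
python3 - <<'E'
from h import *
import cv2
s=ctrl.observe(); im=ctrl.camera("wrist"); cv2.imwrite("pics/w3.png",im[:,:,::-1])
import pickle; pickle.dump(s,open("w3.pkl","wb"))
print(s["time"],s["eef_pos"],s["gripper_width"],s["tool_rot"][:,1],s["dq"])
for q in ["block_center","small_block_center"]:
    print(q,ctrl.mark_of(q,"wrist"))
E
```

```text
3.725 [ 0.52600703 -0.3097604   0.25054242] 0.03959642951830857 [ 8.97155266e-01 -4.41715285e-01 -1.89734678e-04] [ 1.98738634 -1.56022861 -0.28723925  0.28021362  0.38997051  0.71049004]
block_center [{'xyz': [0.4177, -0.3295, 0.0558], 'score': 0.86}, {'xyz': [0.5282, -0.4267, 0.0554], 'score': 0.83}, {'xyz': [0.4523, -0.4086, 0.0561], 'score': 0.6}, {'xyz': [0.63, -0.4187, 0.0549], 'score': 0.6}]
small_block_center []
```

View pics/w3.png

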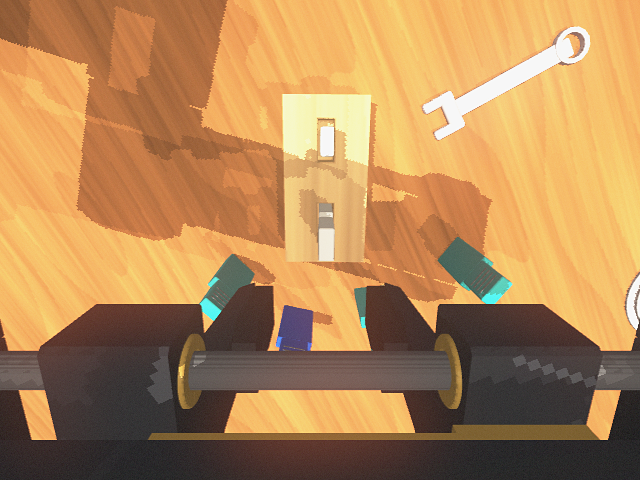

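```bash
python3 - <<'E'
import cv2
im=cv2.imread("pics/w3.png")
cv2.imwrite("pics/w3d.png",cv2.resize(im[190:275,275:385],None,fx=7,fy=7,interpolation=cv2.INTER_LINEAR))
cv2.imwrite("pics/w3e.png",cv2.resize(im[85:190,275:385],None,fx=5,fy=5,interpolation=cv2.INTER_LINEAR))
E
```

```text
(no output)
```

View pics/w3d.png

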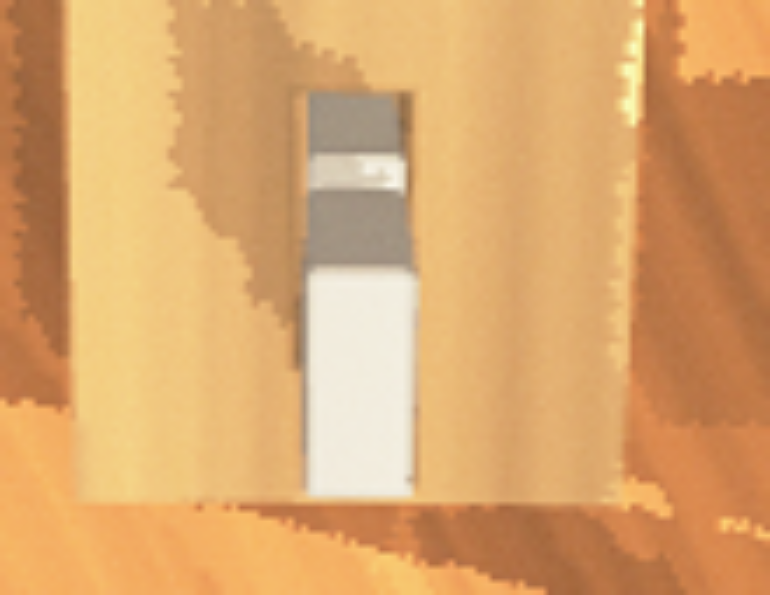

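View pics/w3e.png

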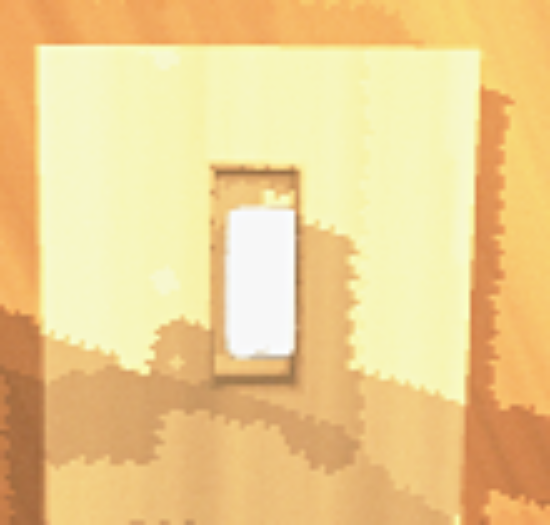

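```bash
python3 - <<'E'
from h import *
import pickle
s=pickle.load(open("w3.pkl","rb"))
f=lambda X,Y,z:at("wrist",275+(X+.5)/7-.5,190+(Y+.5)/7-.5,z,s)
P=[f(*c,.122) for c in [(308,268),(416,268),(413,495),(305,495)]]
print(np.round(P,4),np.mean(P,0))
yaw=lambda d:np.degrees(np.arctan2(-d[0],d[1]))
print(yaw(P[0]-P[3]),yaw(P[1]-P[2]),np.linalg.norm(P[0]-P[3]),np.linalg.norm(P[0]-P[1]))
g=lambda X,Y,z:at("wrist",275+(X+.5)/5-.5,85+(Y+.5)/5-.5,z,s)
a=[g(38,45,.05),g(480,48,.05),f(622,500,.05),f(78,500,.05)]
print(np.round(np.mean(a,0),4),yaw(a[0]-a[3]),yaw(a[1]-a[2]),[np.linalg.norm(a[i]-a[i-1]) for i in range(4)])
print("tool yaw",np.degrees(np.arctan2(s["tool_rot"][1,1],s["tool_rot"][0,1])))
c=np.mean(P,0); o=c-s["eef_pos"]; print("delta",o, o[:2]/.25)
E
```

```text
[[ 0.5277 -0.3045  0.122 ]
 [ 0.5378 -0.3095  0.122 ]
 [ 0.5267 -0.3319  0.122 ]
 [ 0.5164 -0.3268  0.122 ]] [ 0.52717249 -0.31818403  0.122     ]
-27.036130456123633 -26.382761051529446 0.024973885174233795 0.011253324457509246
[ 0.5438 -0.2856  0.05  ] -26.553654094390804 -26.733038890184492 [np.float64(0.149149770115471), np.float64(0.07457881410969007), np.float64(0.14867507931789695), np.float64(0.07411418709620264)]
tool yaw -26.2133748800068
delta [ 0.00116546 -0.00842363 -0.12854242] [ 0.00466184 -0.03369453]
```

Call:
play_rows(rows=[{"hand": 0.45,"tx": 0.004,"ty": -0.032,"tz": -0.2,"yaw": -0.002},{"hand": 0.45,"tx": 0.004,"ty": -0.032,"tz": -0.44,"yaw": -0.002},{"hand": 0.45,"tx": 0.004,"ty": -0.032,"tz": -0.44,"yaw": -0.002},{"hand": 0.45,"tx": 0.004,"ty": -0.032,"tz": -0.44,"yaw": -0.002}])

```text
time: 4.38
eef_pos: [0.5281, -0.3185, 0.1433]
tool_rot: [[0.003, 0.894, -0.447], [-0.003, -0.447, -0.894], [-1.0, 0.004, 0.001]]
force: [-0.3, -0.9, 0.7]
gripper_width: 0.0395
```

```bash
python3 - <<'E'
from h import *
import cv2
s=ctrl.observe(); im=ctrl.camera("wrist"); cv2.imwrite("pics/w4.png",im[:,:,::-1])
print(s["time"],s["eef_pos"],s["tool_rot"][:,1],s["dq"])
E
```

```text
4.375 [ 0.52810419 -0.31850186  0.14325303] [ 0.89442355 -0.44720407  0.00387642] [-0.46640972 -0.92314137 -0.75265898 -0.02026618 -0.55644346 -0.04633611]
```

View pics/w4.png

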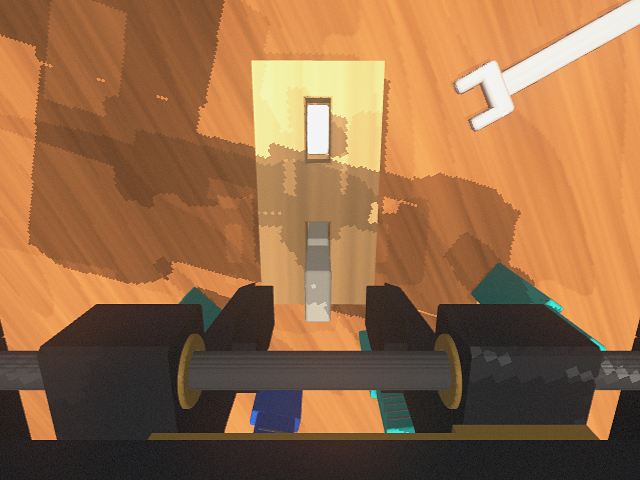

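Call:
play_rows(rows=[{"hand": 0.45,"tx": -0.003,"ty": 0.001,"tz": -0.19,"yaw": 0},{"hand": 0.45,"tx": -0.003,"ty": 0.001,"tz": -0.19,"yaw": 0},{"hand": 0.45,"tx": -0.003,"ty": 0.001,"tz": -0.19,"yaw": 0},{"hand": 0.45,"tx": -0.003,"ty": 0.001,"tz": -0.19,"yaw": 0},{"hand": 0,"tx": -0.003,"ty": 0.001,"tz": -0.19,"yaw": 0},{"hand": 0,"tx": -0.003,"ty": 0.001,"tz": -0.19,"yaw": 0},{"hand": 0,"tx": -0.003,"ty": 0.001,"tz": -0.19,"yaw": 0},{"hand": 0,"tx": -0.003,"ty": 0.001,"tz": -0.19,"yaw": 0},{"hand": 0,"tx": -0.003,"ty": 0.001,"tz": -0.19,"yaw": 0}], newtons=25)

```text
time: 5.55
eef_pos: [0.5262, -0.3184, 0.093]
tool_rot: [[0.0, 0.894, -0.448], [-0.0, -0.448, -0.894], [-1.0, 0.0, 0.0]]
force: [0.6, -1.0, 1.6]
gripper_width: 0.0115
```

Call:
play_rows(rows=[{"hand": 0,"tx": 0,"ty": 0,"tz": 0.08,"yaw": 0},{"hand": 0,"tx": 0,"ty": 0,"tz": 0.2,"yaw": 0},{"hand": 0,"tx": 0,"ty": 0,"tz": 0.4,"yaw": 0},{"hand": 0,"tx": 0,"ty": 0,"tz": 0.65,"yaw": 0},{"hand": 0,"tx": 0,"ty": 0,"tz": 0.9,"yaw": 0},{"hand": 0,"tx": 0,"ty": 0,"tz": 0.9,"yaw": 0}])

```text
time: 6.3
eef_pos: [0.5268, -0.3188, 0.3229]
tool_rot: [[0.007, 0.894, -0.448], [-0.007, -0.448, -0.894], [-1.0, 0.009, 0.003]]
force: [0.5, -1.2, -1.5]
gripper_width: 0.0119
```

```bash
python3 - <<'E'
from h import *
import cv2
s=ctrl.observe(); im=ctrl.camera("wrist"); cv2.imwrite("pics/w5.png",im[:,:,::-1])
print(s["time"],s["eef_pos"],s["gripper_width"])
E
```

```text
6.3 [ 0.52680111 -0.31882463  0.3229035 ] 0.011865480194859512
```

View pics/w5.png

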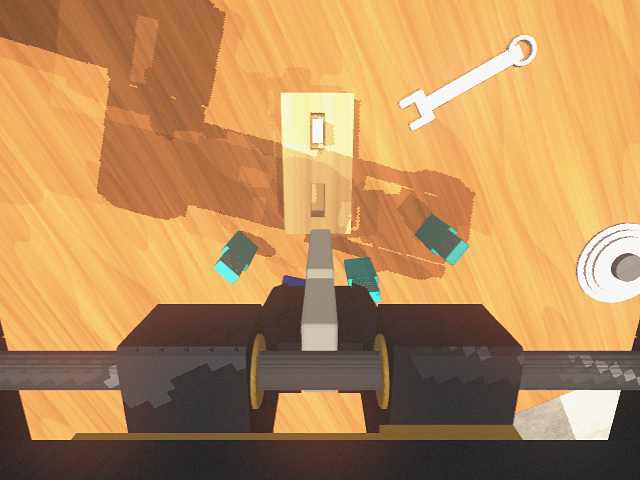

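Call:
play_rows(rows=[{"hand": 0,"tx": 0.05,"ty": 0.15,"tz": 0,"yaw": -0.004},{"hand": 0,"tx": 0.1,"ty": 0.4,"tz": 0,"yaw": -0.004},{"hand": 0,"tx": 0.15,"ty": 0.65,"tz": 0,"yaw": -0.008},{"hand": 0,"tx": 0.15,"ty": 0.9,"tz": 0,"yaw": -0.008}])

```text
time: 6.85
eef_pos: [0.5635, -0.0938, 0.3153]
tool_rot: [[-0.004, 0.882, -0.471], [0.002, -0.471, -0.882], [-1.0, -0.004, 0.0]]
force: [0.7, -0.2, -0.3]
gripper_width: 0.012
```

Call:
play_rows(rows=[{"hand": 0,"tx": 0.03,"ty": 0.22,"tz": 0,"yaw": 0},{"hand": 0,"tx": 0.07,"ty": 0.44,"tz": 0,"yaw": 0},{"hand": 0,"tx": 0.1,"ty": 0.62,"tz": 0,"yaw": 0},{"hand": 0,"tx": 0.12,"ty": 0.73,"tz": 0,"yaw": 0},{"hand": 0,"tx": 0.12,"ty": 0.73,"tz": 0,"yaw": 0},{"hand": 0,"tx": 0.12,"ty": 0.73,"tz": 0,"yaw": 0},{"hand": 0,"tx": 0.12,"ty": 0.73,"tz": 0,"yaw": 0}])

```text
time: 7.72
eef_pos: [0.5935, 0.0856, 0.3174]
tool_rot: [[-0.001, 0.882, -0.472], [-0.0, -0.472, -0.882], [-1.0, -0.001, 0.001]]
force: [-0.6, 0.2, 0.3]
gripper_width: 0.0115
```

```bash
python3 - <<'E'
from h import *
import cv2,pickle
s=ctrl.observe(); im=ctrl.camera("wrist"); cv2.imwrite("pics/w6.png",im[:,:,::-1])
pickle.dump(s,open("w6.pkl","wb"))
print(s["time"],s["eef_pos"],s["gripper_width"],s["tool_rot"],s["dq"])
cv2.imwrite("pics/w6d.png",cv2.resize(im[150:290,240:400,::-1],None,fx=5,fy=4.28,interpolation=cv2.INTER_LINEAR))
R,p=s["tool_rot"],s["eef_pos"]
for a in [(.081,-.006,-.017),(.081,.006,-.017),(.081,0,.017)]: print(proj("wrist",p+R@np.array(a),s))
for a in [(.011,-.006,-.017),(.011,.006,-.017),(-.029,-.006,-.013),(-.029,.006,-.013)]: print(proj("wrist",p+R@np.array(a),s))
E
```

```text
7.725 [0.59350677 0.08563971 0.31740003] 0.011526472310042947 [[-8.91878308e-04  8.81622007e-01 -4.71955338e-01]
 [-9.39574406e-05 -4.71955598e-01 -8.81622314e-01]
 [-9.99999598e-01 -7.41956102e-04  5.03761907e-04]] [ 0.08042928 -0.2091495  -0.26215085  0.05895953  0.0294753   0.14826795]
[309.56506594 228.19264119]
[329.65568192 228.17330932]
[319.65157767 281.21051507]
[305.30867664 268.98932788]
[334.19133779 268.96234983]
[300.83427979 325.21975896]
[338.9854153  325.18560531]
```

View pics/w6.png

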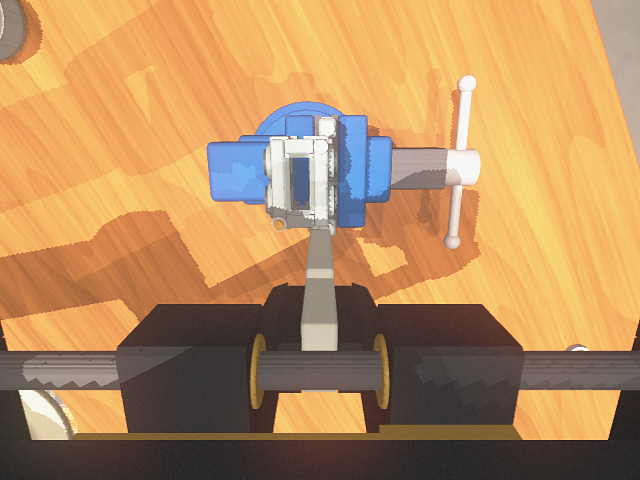

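View pics/w6d.png

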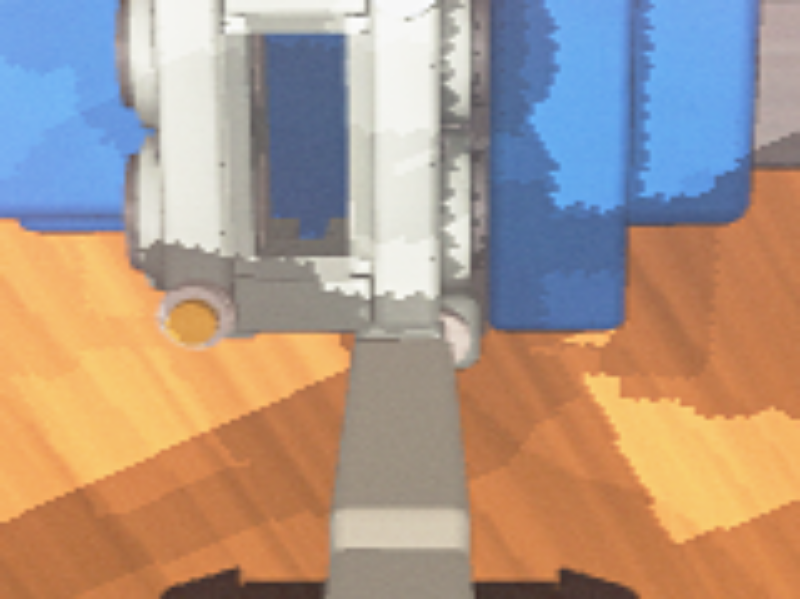

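Call:
play_rows(rows=[{"hand": 0,"tx": 0.01,"ty": 0.08,"tz": 0,"yaw": 0},{"hand": 0,"tx": 0.02,"ty": 0.164,"tz": 0,"yaw": 0},{"hand": 0,"tx": 0.02,"ty": 0.164,"tz": -0.05,"yaw": 0},{"hand": 0,"tx": 0.02,"ty": 0.164,"tz": -0.1,"yaw": 0},{"hand": 0,"tx": 0.02,"ty": 0.164,"tz": -0.1,"yaw": 0},{"hand": 0,"tx": 0.02,"ty": 0.164,"tz": -0.1,"yaw": 0}])

```text
time: 8.52
eef_pos: [0.5987, 0.1273, 0.293]
tool_rot: [[0.0, 0.882, -0.471], [-0.0, -0.471, -0.882], [-1.0, 0.0, -0.0]]
force: [-0.5, 0.1, 0.7]
gripper_width: 0.0117
```

```bash
python3 - <<'E'
from h import *
import cv2,pickle
s=ctrl.observe(); im=ctrl.camera("wrist"); cv2.imwrite("pics/w7.png",im[:,:,::-1])
pickle.dump(s,open("w7.pkl","wb"))
print(s["time"],s["eef_pos"],s["gripper_width"],s["tool_rot"][:,1],s["force"])
cv2.imwrite("pics/w7d.png",cv2.resize(im[170:270,270:370,::-1],None,fx=7.5,fy=6,interpolation=cv2.INTER_LINEAR))
im=ctrl.camera("side"); cv2.imwrite("pics/s7.png",cv2.resize(im[130:280,250:410,::-1],None,fx=5,fy=4,interpolation=cv2.INTER_CUBIC))
E
```

```text
8.525 [0.5986919  0.12732074 0.29301133] 0.011696369921878311 [ 8.82019109e-01 -4.71213590e-01  2.11631054e-04] [-0.47764255  0.13344169  0.72875546]
```

View pics/w7d.png

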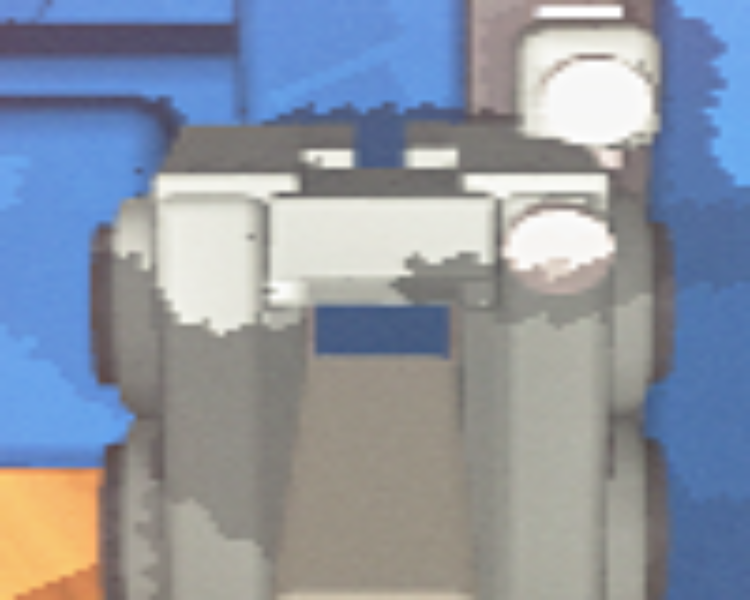

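View pics/s7.png

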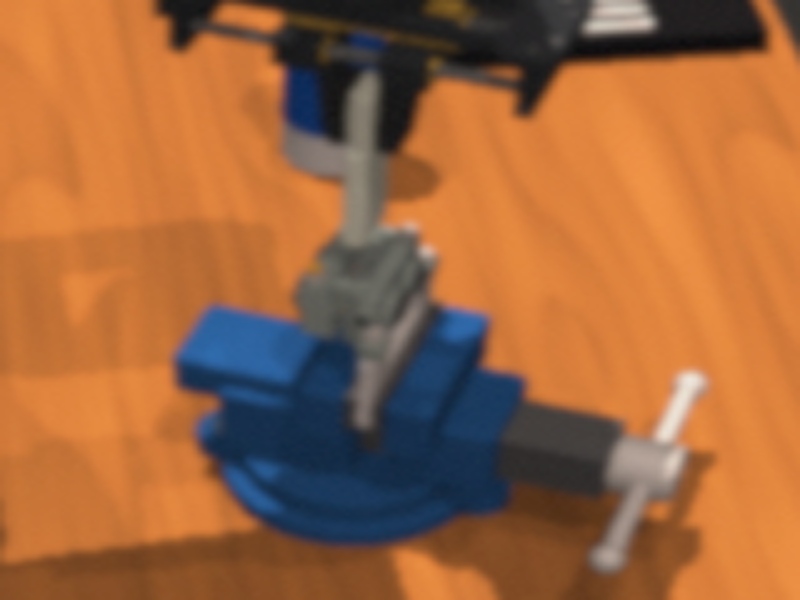

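```bash
python3 - <<'E'
from h import *
import pickle
s=pickle.load(open("w7.pkl","rb"));R,p=s["tool_rot"],s["eef_pos"]
uv=lambda X,Y:(270+(X+.5)/7.5-.5,170+(Y+.5)/6-.5)
def loc(X,Y,z):
    return (R.T@(at("wrist",*uv(X,Y),z,s)-p))[1:]*1000
print("chamfer outer L,R,T (tool y,z mm)",loc(268,285,.192),loc(497,285,.192),loc(380,278,.192))
print("L low",loc(262,500,.192))
print("foot L,R,edge",loc(312,356,p[2]-.081),loc(456,356,p[2]-.081))
E
```

```text
chamfer outer L,R,T (tool y,z mm) [ -9.24865115 -19.42033768] [ 10.52139518 -19.39981402] [  0.42067454 -20.18119309]
L low [-10.05747666   4.9367462 ]
foot L,R,edge [ -5.04788987 -16.55225556] [  6.4266533  -16.54025537]
```

Call:
play_rows(rows=[{"hand": 0,"tx": -0.001,"ty": -0.0037,"tz": 0,"yaw": 0},{"hand": 0,"tx": -0.001,"ty": -0.0037,"tz": -0.03,"yaw": 0},{"hand": 0,"tx": -0.001,"ty": -0.0037,"tz": -0.055,"yaw": 0},{"hand": 0,"tx": -0.001,"ty": -0.0037,"tz": -0.075,"yaw": 0},{"hand": 0,"tx": -0.001,"ty": -0.0037,"tz": -0.09,"yaw": 0},{"hand": 0,"tx": -0.001,"ty": -0.0037,"tz": -0.104,"yaw": 0},{"hand": 0,"tx": -0.001,"ty": -0.0037,"tz": -0.104,"yaw": 0}])

```text
time: 9.5
eef_pos: [0.5983, 0.1268, 0.2666]
tool_rot: [[-0.0, 0.882, -0.471], [-0.0, -0.471, -0.882], [-1.0, -0.0, 0.0]]
force: [0.2, -0.7, -0.5]
gripper_width: 0.0119
```

```bash
python3 - <<'E'
from h import *
import cv2,pickle
s=ctrl.observe(); im=ctrl.camera("wrist"); 
pickle.dump(s,open("w8.pkl","wb"))
print(s["time"],s["eef_pos"],s["gripper_width"],s["tool_rot"][:,1],s["force"],s["moment"])
cv2.imwrite("pics/w8d.png",cv2.resize(im[180:330,270:370,::-1],None,fx=6,fy=4,interpolation=cv2.INTER_LINEAR))
E
```

```text
9.5 [0.59828933 0.12678948 0.26662635] 0.01190769863391741 [ 8.82283888e-01 -4.70717533e-01 -3.80669829e-04] [ 0.21485952 -0.66431388 -0.50431734] [-0.08007728  0.06221363  0.04757051]
```

View pics/w8d.png

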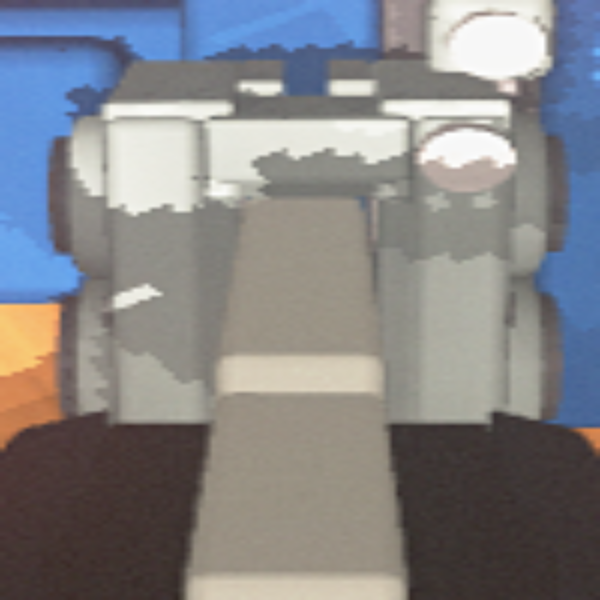

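Call:
play_rows(rows=[{"hand": 0,"tx": 0,"ty": 0,"tz": -0.015,"yaw": 0},{"hand": 0,"tx": 0,"ty": 0,"tz": -0.03,"yaw": 0},{"hand": 0,"tx": 0,"ty": 0,"tz": -0.045,"yaw": 0},{"hand": 0,"tx": 0,"ty": 0,"tz": -0.06,"yaw": 0},{"hand": 0,"tx": 0,"ty": 0,"tz": -0.06,"yaw": 0}])

```text
time: 10.18
eef_pos: [0.5983, 0.1268, 0.2515]
tool_rot: [[-0.001, 0.882, -0.471], [0.0, -0.471, -0.882], [-1.0, -0.001, 0.0]]
force: [-0.7, 0.4, 0.8]
gripper_width: 0.0121
```

Free so far (foot 18 mm or so past the mouth, no force). Continuing.

Call:
play_rows(rows=[{"hand": 0,"tx": 0,"ty": 0,"tz": -0.02,"yaw": 0},{"hand": 0,"tx": 0,"ty": 0,"tz": -0.04,"yaw": 0},{"hand": 0,"tx": 0,"ty": 0,"tz": -0.06,"yaw": 0},{"hand": 0,"tx": 0,"ty": 0,"tz": -0.08,"yaw": 0},{"hand": 0,"tx": 0,"ty": 0,"tz": -0.1,"yaw": 0},{"hand": 0,"tx": 0,"ty": 0,"tz": -0.113,"yaw": 0},{"hand": 0,"tx": 0,"ty": 0,"tz": -0.122,"yaw": 0},{"hand": 0,"tx": 0,"ty": 0,"tz": -0.122,"yaw": 0},{"hand": 0,"tx": 0,"ty": 0,"tz": -0.122,"yaw": 0}])

```text
time: 11.3
eef_pos: [0.5984, 0.1268, 0.2215]
tool_rot: [[0.0, 0.882, -0.471], [0.0, -0.471, -0.882], [-1.0, 0.0, -0.0]]
force: [0.4, -0.8, 0.1]
gripper_width: 0.0115
```

```bash
python3 - <<'E'
from h import *
import cv2,pickle
s=ctrl.observe(); im=ctrl.camera("wrist")
pickle.dump(s,open("w9.pkl","wb"))
print(s["time"],s["eef_pos"],s["gripper_width"],s["tool_rot"][:,0],s["force"],s["moment"])
a=cv2.resize(im[180:340,270:370,::-1],(400,600))
im=ctrl.camera("side"); cv2.imwrite("pics/s9.png",im[:,:,::-1]); b=cv2.resize(im[170:260,285:345,::-1],(400,600),interpolation=cv2.INTER_CUBIC)
cv2.imwrite("pics/f9.png",np.hstack([a,b]))
R,p=s["tool_rot"],s["eef_pos"]
for a in [(.011,-.006,-.017),(.011,.006,-.017),(-.029,-.006,-.013),(-.029,.006,-.013)]: print(proj("wrist",p+R@np.array(a),s))
E
```

```text
11.3 [0.59840926 0.12680684 0.22151196] 0.011477279098908293 [ 2.84315399e-04  6.05097273e-06 -9.99999960e-01] [ 0.42067592 -0.7692288   0.06484613] [-0.05656762  0.13323363  0.02650376]
[305.31089185 268.98803455]
[334.19354047 268.96102303]
[300.83743296 325.21809998]
[338.98854316 325.18389364]
```

View pics/f9.png

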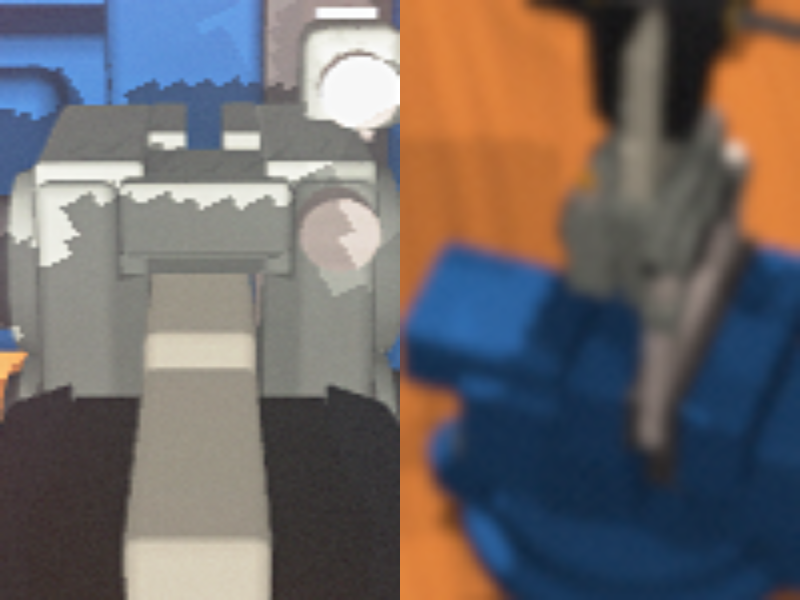

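Call:
play_rows(rows=[{"hand": 0,"tx": 0,"ty": 0,"tz": -0.002,"yaw": 0},{"hand": 0,"tx": 0,"ty": 0,"tz": -0.002,"yaw": 0},{"hand": 0,"tx": 0,"ty": 0,"tz": -0.002,"yaw": 0},{"hand": 0,"tx": 0,"ty": 0,"tz": -0.002,"yaw": 0},{"hand": 0,"tx": 0,"ty": 0,"tz": -0.002,"yaw": 0},{"hand": 0,"tx": 0,"ty": 0,"tz": -0.002,"yaw": 0}])

```text
time: 12.15
eef_pos: [0.5983, 0.1268, 0.2208]
tool_rot: [[-0.0, 0.882, -0.471], [0.0, -0.471, -0.882], [-1.0, -0.0, -0.0]]
force: [-0.3, 0.1, -0.4]
gripper_width: 0.0117
```

```bash
python3 - <<'E'
from h import *
s=ctrl.observe(); print(s["time"],s["eef_pos"],s["gripper_width"],s["dq"],s["force"])
print(ctrl.hand_in())
E
```

```text
12.15 [0.59834744 0.12679487 0.22084138] 0.011738362380687711 [-0.00964233 -0.02304498  0.00723216  0.09176759 -0.00603209 -0.06684801] [-0.25339423  0.09099217 -0.38450618]
the job is handed in; nothing more can be done
None
```

View pics/s9.png

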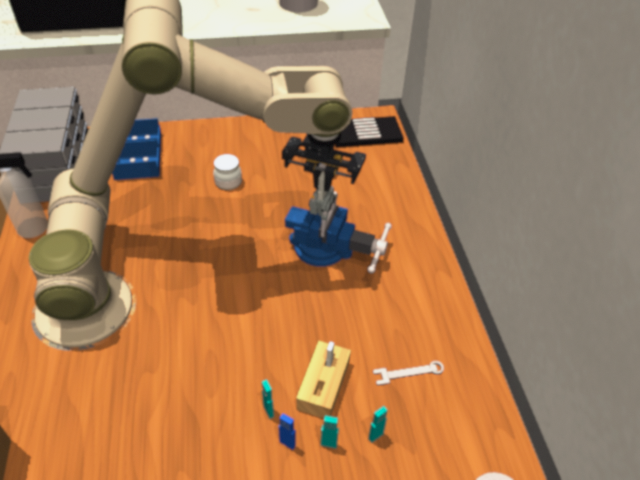

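The larger white block is through the caliper's window, and the gripper is still holding it there at 25 N. I handed the job in at 12.15 s of the 42 s allowed.

- **Depth:** The foot should be at about z = 0.140 m. That is about 10 mm below the caliper's underside and 20 mm above the vise jaws. I worked this out from the hand's height and how I gripped the block, because no camera shows the foot under the caliper.
- **Hold:** In the last wrist picture, the block's shoulder was within a pixel of where it should be, so the block had not slipped. At hand-in the wrist force was under 1 N, the joints were practically still, and the opening was 11.7 mm, which fits the 12 mm block.
- **Other things:** The last side picture, taken just before a final 0.5 mm settling move, shows the smaller block still in the rack. The look-alikes, tub, vise and spanner are where they were; the can is hidden behind the arm in that picture, but the arm never went near it.
- **Mishaps and disagreements:**
  - One move call was refused for a missing hand value, so nothing moved.
  - One sideways move stopped 4 cm short and I corrected it.
  - The wrist pictures differed by about 1 mm on where the window was, so I shifted the block about 1 mm before lowering it.
  - The networks did not find either rack block in the wrist picture, so I measured the larger one from that picture myself.

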